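One full stroke of the syrup pump

ROBOT

A 7-joint arm with a two-finger parallel gripper is mounted at the origin on a cart in front of the work surface, level with it; the furniture and walls round the work are solid. World frame = base frame: x ahead of the robot, y to its left, z up, the work surface at z = 0. Lengths are in mm, angles in rad, forces in N, time in s.
With the tool pointing down it reaches from about 400 to 850 mm from the base axis. Payload 4.5 kg.
Tool frame: the origin (TCP) lies at the very end of the fingers, on their centre line; the grasp point (between the pads) lies r.tcp_to_grasp behind it (r.tcp_to_grasp is the distance from the TCP to the grasp point, in mm); z points along the fingers, x is the direction in which the jaws open and shut, and the axes are right-handed (so a half turn about z gives the same grasp; the last joint's range is limited). The gripper opens to 85 mm and grips with 20 to 120 N. Pads are 22 mm wide; open, the fingers measure 114 mm over their backs; the gripper's body (76 mm by 85 mm) begins 54 mm behind the grasp point. The pads swing forward as they close: fully open they stand 13 mm farther back than shut.
Start: joints at [1.38, 0.689, -0.195, 1.565, 0.157, 0.902, -0.215], TCP at [139.348, -609.292, 231.317] pointing down, gripper open.
Joint ranges: [-3.01, 3.01], [-0.46, 2.08], [-1.47, 1.51], [0.13, 2.56], [-1, 4.14], [0.04, 2.09], [-2.66, 2.66]. Speed limits (rad/s): [2.57, 2.57, 3.14, 3.14, 3.14, 3.14, 3.14].

INTERFACE

Orientations are given as a 3x3 rotation matrix whose columns are the frame's x, y, z axes.
In Python, from bench import r gives the robot as it stands. Calls block until the motion is done:
- r.movep(position, orientation): joint-space move of the TCP to a pose.
- r.servo_line(position, attitude=None, rate=150): straight line of the TCP; attitude=None keeps the orientation; rate is the mean speed in mm/s.
- r.goto_joints(angles): joint-space move.
- r.grip(opening, grasp_force=None): finger opening in mm; grasp_force is the grip in N (None keeps the last); returns when the fingers have stopped.
- r.pause(seconds).
- r.inverse_kinematics(position, orientation): joint angles nearest the present ones, or None.
- r.grab_frame(name): name is "side" or "top"; returns the picture (420x560x3 uint8, red, green, blue); there is no depth.
- r.calibration(name): a dict with "fx", "fy", "cx", "cy" (pixels), "k1" (the pictures are not rectified: a ray, as slopes to the right and down, at radius r is drawn at 1 + k1 r^2 times it, then the intrinsics apply), "R" (3x3) and "t" (3): a world point X has camera coordinates R X + t. Camera axes: x right, y down, z forward; pixel columns grow to the right and rows downward; lengths in mm; the calibration is good to about 2 mm. A picture is of the moment at which its call begins. calibration takes no time and is no camera call.
A pose or a line that the arm cannot do raises r.MotionError and nothing moves.
- r.finish_job(): hands the job in, once; it reports no verdict.
Readings, each from a call of its own:
- r.current_time_s(): time.
- r.current_joints(): joint angles.
- r.current_dq(): joint speeds.
- r.current_joint_torque(): joint torques, N m.
- r.current_ee_pos(): TCP position.
- r.current_tcp_rot(): TCP orientation.
- r.current_contact_force(): force on the tool from outside, world axes, zero at the start.
- r.current_moment(): the same for the moment, N m.
- r.current_gripper_width(): finger opening in mm.
Only numpy, scipy, OpenCV 4.12 (cv2) and the standard library are available. Lean on these libraries where they do the work, as an engineer would, in place of code of your own. Each camera call takes 0.05 s, during which the arm holds its last target.

TASK

The cake wants a shot of syrup: press the pump head of the amber syrup bottle, the one whose spout hangs over the white bowl, straight down all the way to its stop, then let it spring fully back up. Leave the bottle and the bowl standing where they are, and do not touch the green soap bottle.

Things in the scene. Friction and masses are not known exactly. Their poses are not given: they have to be found in the camera images.
- amber_pump: Syrup dispenser: loose upright bottle of amber (brown) glass, paper label band, black pump on top; 0.6 to 1.2 kg, 76 mm in diameter, 162 mm high to the top of its black collar. Origin: centre of its underside; z up; -x points along the spout, which reaches 84 mm from the axis and lies below the head's top.
- amber_head (a joint): Travel in m of the amber bottle's pump head, a flat-topped black disc 36 mm in diameter on the bottle's axis: 0 = up (top 200 mm above the bottle's origin), 0.02 = pressed to its stop (top at 180 mm). A spring raises it: 3 N to start it down, 8 N at the stop; it rises by itself when let go.
- green_pump: Soap dispenser, not to be touched: same shape and size as the amber bottle, with the same black pump (top 200 mm up), but of green glass. Origin: centre of its underside; -x axis points along its spout.
- white_bowl: Plain white bowl, 125 mm in diameter, 55 mm high, standing loose under the amber bottle's spout, its centre 108 mm from the bottle's axis. Origin: centre of its underside, z up.

How it is judged:
By the outcome, as a careful person would: the job done as asked, in the order asked, and still so for the second after the job is handed in, with the robot touching nothing.
It also fails if it takes over 29 s, if anything falls off the work surface, if the arm or the gripper's body presses on something with over 40 N, if the wrist force passes 120 N, or if a joint passes its speed limit or range.

## Working session

There is one attempt and no reset: what is moved stays moved. The work goes in short steps, each a Python script; the robot and the scene stay as the last script left them, time stands still between calls to the robot, and variables do not carry over. Pictures are saved under pics/ and viewed, and the job is handed in when it is done.

```bash
mkdir -p pics; ls
python3 - <<'E'
from bench import r
import cv2
for n in("side","top"):
    cv2.imwrite(f"pics/{n}0.png",r.grab_frame(n)[:,:,::-1]); print(n,r.calibration(n))
print(r.current_time_s(),r.tcp_to_grasp)
E
```

```text
pics
side {'fx': 544.8096070463322, 'fy': 544.8096070463322, 'cx': 285.62439601122963, 'cy': 203.24228937678686, 'k1': -0.10113905656577363, 'R': array([[-0.99956988, -0.01999237,  0.02145583],
       [-0.02915767,  0.59908942, -0.80015105],
       [ 0.00314295, -0.80043249, -0.59941467]]), 't': array([ 492.16217015,  181.22787722, 1151.61031454])}
top {'fx': 417.2624276516524, 'fy': 417.2624276516524, 'cx': 280.6777277896595, 'cy': 209.26218957332065, 'k1': -0.08423603659969867, 'R': array([[-0.0228666 , -0.99972894, -0.00437766],
       [-0.99759501,  0.02310394, -0.06534827],
       [ 0.0654317 ,  0.00287284, -0.99785291]]), 't': array([-126.21108767,  528.76060157,  930.2285223 ])}
0.1 18.700000000000003
```

View pics/side0.png

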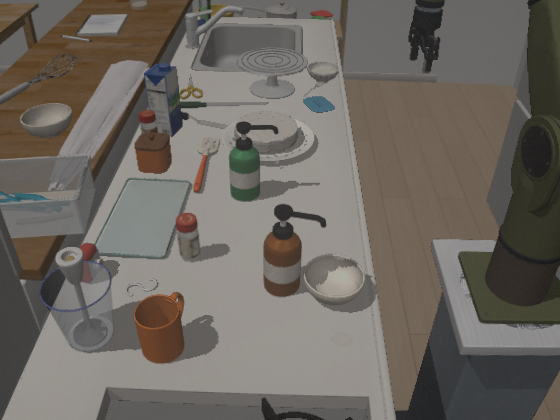

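View pics/top0.png

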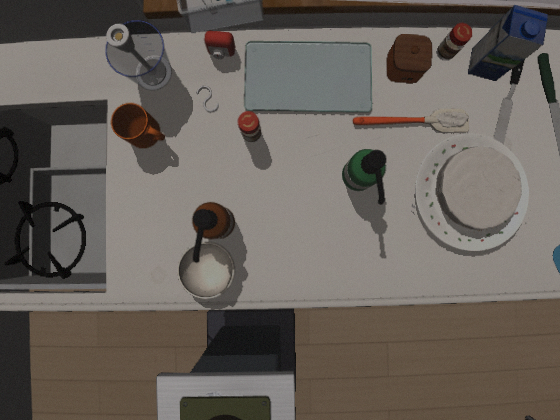

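The side view shows the amber bottle with its head at about (283,212), its spout going right over the bowl (334,278), and the green bottle at (245,170). The top view shows the amber head at about (204,218), the bowl at (207,270) and the green head at (374,160).

```bash
cat > h.py <<'E'
import numpy as np,cv2
from bench import r
def ray(n,u,v):
    c=r.calibration(n);K=np.array([[c['fx'],0,c['cx']],[0,c['fy'],c['cy']],[0,0,1]])
    p=cv2.undistortPoints(np.array([[[u,v]]],float),K,np.array([c['k1'],0,0,0,0.]))[0,0]
    return -c['R'].T@c['t'], c['R'].T@np.array([p[0],p[1],1])
def onz(n,u,v,z):
    o,d=ray(n,u,v); return o+d*(z-o[2])/d[2]
def proj(n,X):
    c=r.calibration(n);q=c['R']@np.array(X,float)+c['t'];x=q[:2]/q[2];x=x*(1+c['k1']*(x@x))
    return x*c['fx']+[c['cx'],c['cy']]
def tri(n1,p1,n2,p2):
    o1,d1=ray(n1,*p1);o2,d2=ray(n2,*p2)
    s=np.linalg.lstsq(np.c_[d1,-d2],o2-o1,rcond=None)[0]
    a=o1+s[0]*d1;b=o2+s[1]*d2; return (a+b)/2,np.linalg.norm(a-b)
E
python3 - <<'E'
from h import *
s=cv2.imread("pics/side0.png");t=cv2.imread("pics/top0.png")
a=cv2.resize(s[195:305,250:370],None,fx=5,fy=5,interpolation=cv2.INTER_NEAREST)
b=cv2.resize(t[195:305,165:265],None,fx=5,fy=5,interpolation=cv2.INTER_NEAREST)
a=cv2.convertScaleAbs(a,alpha=2);b=cv2.convertScaleAbs(b,alpha=2)
cv2.imwrite("pics/sa.png",a);cv2.imwrite("pics/tb.png",b)
print(onz("top",204,218,200),onz("side",283.5,209,200))
print(tri("top",(204,218),"side",(283.5,209)))
print("bowl",onz("top",207,270,55),"green",onz("top",374,159,200))
E
```

```text
[500.91203264   2.16017284 200.        ] [500.53362361   7.10575595 200.        ]
(array([500.82117534,   2.78331432, 196.70636148]), np.float64(0.5025569100189268))
bowl [394.90367726  24.37450782  55.        ] green [ 603.05722868 -313.95011737  200.        ]
```

View pics/sa.png

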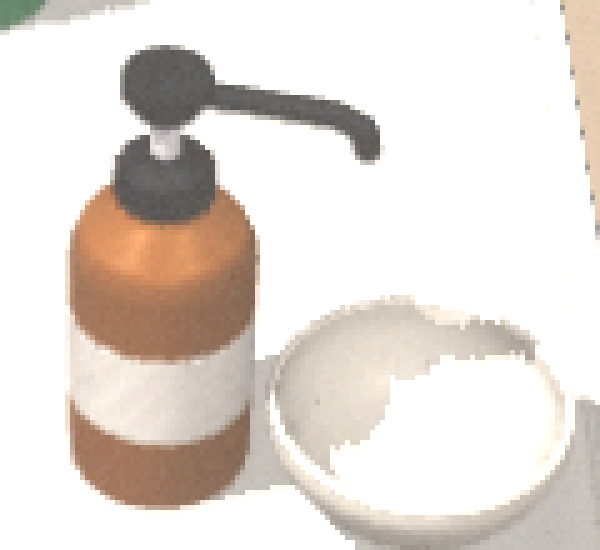

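View pics/tb.png

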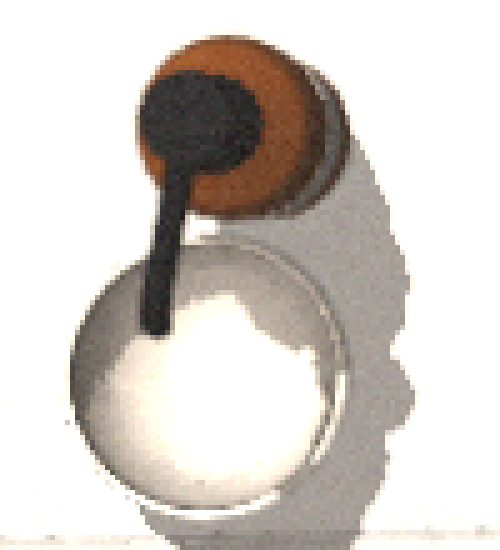

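Run:
```python
from h import *
A=tri("top",(202.2,218),"side",(283.4,210));print(A, onz("top",202.2,218,200),onz("side",283.4,210,200))
print(np.hypot(*(A[0][:2]-[395,24.4])))
print(r.current_tcp_rot().round(3))
r.grip(0,20); print(r.current_gripper_width())
for a in np.arange(-180,180,30):
    c,s=np.cos(np.radians(a)),np.sin(np.radians(a))
    R=np.array([[c,s,0],[s,-c,0],[0,0,-1]])
    q=r.inverse_kinematics([500.5,6,300],R); print(a,None if q is None else np.round(q,2))
print(r.current_time_s())
```

```text
(array([500.91279232,   6.09383821, 196.85186681]), np.float64(0.45476024336674103)) [500.98652093   5.48476605 200.        ] [500.65014186  10.20856984 200.        ]
107.4831853675571
[[ 0.223 -0.975 -0.   ]
 [-0.975 -0.223  0.002]
 [-0.002  0.    -1.   ]]
0.2341364888037582
-180 [-0.77  0.78  1.31  1.88 -0.82  1.17 -2.3 ]
-150 [-0.21  0.44  0.16  1.85 -0.09  0.86 -2.62]
-120 [-0.06  0.43 -0.07  1.84  0.04  0.86 -2.24]
-90 [ 0.04  0.44 -0.22  1.84  0.12  0.88 -1.8 ]
-60 [ 0.13  0.45 -0.35  1.83  0.19  0.89 -1.36]
-30 [ 0.22  0.47 -0.49  1.83  0.27  0.91 -0.92]
0 [ 0.31  0.49 -0.63  1.83  0.35  0.94 -0.48]
30 [ 0.39  0.52 -0.77  1.82  0.43  0.98 -0.04]
60 [ 0.46  0.56 -0.91  1.82  0.51  1.02  0.39]
90 [ 0.53  0.6  -1.05  1.82  0.59  1.08  0.83]
120 [ 0.61  0.69 -1.25  1.81  0.71  1.18  1.22]
150 [ 0.61  0.69 -1.25  1.81  0.71  1.18  1.74]
0.8667
```

Run:
```python
from h import *
p=r.current_ee_pos();r.servo_line([p[0],p[1],330])
a=np.radians(-30);c,s=np.cos(a),np.sin(a)
R=np.array([[c,s,0],[s,-c,0],[0,0,-1]])
r.movep([500.7,7,320],R)
r.servo_line([500.7,7,225])
r.pause(.2)
print(r.current_ee_pos(),r.current_contact_force(),r.current_time_s())
ims=[cv2.resize(r.grab_frame(n)[v:v+140,u:u+140,::-1],None,fx=2.8,fy=2.8,interpolation=cv2.INTER_CUBIC) for n,u,v in(("side",220,150),("top",130,150))]
cv2.imwrite("pics/above.png",cv2.convertScaleAbs(np.hstack(ims),alpha=2))
```

```text
[501.30363918   7.0495614  225.8604819 ] [0.42820472 0.93082888 0.14839545] 5.1917
```

View pics/above.png

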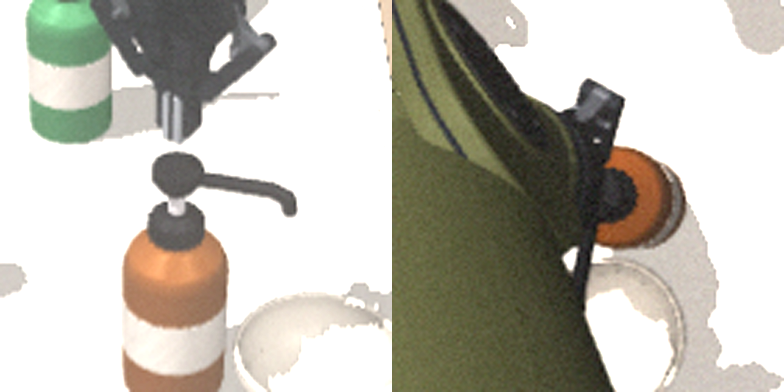

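The left half (side) shows the closed fingertips at zoomed (180,138), directly over the head at (178,167). In the right half (top) the arm hides part of the head. I'll press in small steps while watching the force.

Run:
```python
from h import *
r.servo_line([500.7,7,206],rate=80)
z=204; deep=0
while z>=172:
    r.servo_line([500.7,7,z],rate=40); 
    f=r.current_contact_force();p=r.current_ee_pos()
    print(z,p.round(1),np.round(f,1),round(r.current_time_s(),2))
    if f[2]>16 or np.hypot(f[0],f[1])>6: break
    z-=2 if z>184 else 1
r.pause(.2);print(r.current_ee_pos(),r.current_contact_force(),r.current_time_s())
im=r.grab_frame("side")[150:310,200:400,::-1]
cv2.imwrite("pics/press.png",cv2.convertScaleAbs(cv2.resize(im,None,fx=3,fy=3),alpha=2))
```

```text
204 [500.8   7.  204.2] [0.4 0.3 0.3] 5.93
202 [500.6   6.9 201.9] [0.7 0.2 0.1] 6.18
200 [501.    7.1 200.2] [ 0.4 -0.3  0.8] 6.43
198 [501.    7.1 198.1] [1.6 0.2 3.2] 6.68
196 [501.    7.1 196.1] [0.  0.1 3.8] 6.93
194 [501.    7.1 194. ] [0.7 0.5 4.5] 7.18
192 [500.9   7.1 192.1] [0.9 0.5 4.7] 7.43
190 [501.    7.1 190.2] [0.8 0.  4.7] 7.68
188 [501.    7.1 188.2] [1.1 0.5 5.3] 7.93
186 [501.    7.1 186.2] [ 2.  -0.2  7.2] 8.18
184 [501.    7.1 184.3] [-0.   0.7  7. ] 8.43
183 [501.    7.1 183.4] [0.4 0.1 6.2] 8.68
182 [501.    7.1 182.4] [ 1.4 -0.2  7.3] 8.93
181 [501.    7.1 181.4] [ 0.1 -0.5  7.7] 9.18
180 [501.    7.1 180.5] [ 0.8 -0.5  7.9] 9.43
179 [501.    7.1 180. ] [-1.1  0.1 13.2] 9.68
178 [501.1   7.1 179.9] [-3.2  0.1 22.3] 9.93
[501.1317244    7.11427948 179.93685294] [-2.45828731 -0.4434085  22.47337811] 10.1333
```

View pics/press.png

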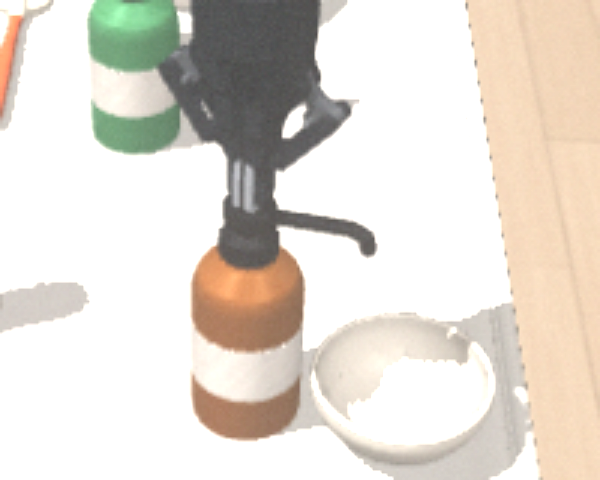

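The head is on its stop: the collar gap is closed, and the force jumped to 22 N at z = 180. Releasing straight up.

Run:
```python
from h import *
x,y,_=r.current_ee_pos()
r.servo_line([500.7,7,182],rate=40)
r.servo_line([500.7,7,215],rate=60)
r.servo_line([500.7,7,330],rate=120)
r.movep([400,-330,340],r.current_tcp_rot())
r.pause(.3)
print(r.current_ee_pos(),r.current_contact_force(),r.current_time_s())
for n in("side","top"): cv2.imwrite(f"pics/{n}1.png",r.grab_frame(n)[:,:,::-1])
for n,u,v,w,h in(("side",250,195,120,110),("top",165,195,100,110)):
    a=cv2.imread(f"pics/{n}0.png")[v:v+h,u:u+w];b=cv2.imread(f"pics/{n}1.png")[v:v+h,u:u+w]
    d=cv2.absdiff(a,b).max(2);print(n,(d>25).sum(),d.max())
    cv2.imwrite(f"pics/cmp_{n}.png",cv2.convertScaleAbs(cv2.resize(np.hstack([a,b]),None,fx=3,fy=3),alpha=2))
```

```text
[ 400.50763082 -329.31407564  340.05606275] [ 0.23388715  0.36930854 -0.06551944] 13.8667
side 0 9
top 0 20
```

View pics/cmp_side.png

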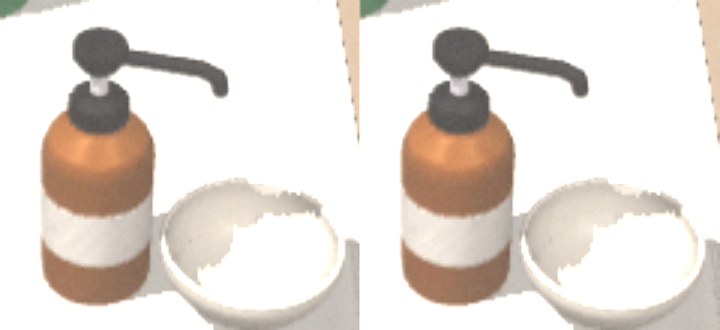

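View pics/cmp_top.png

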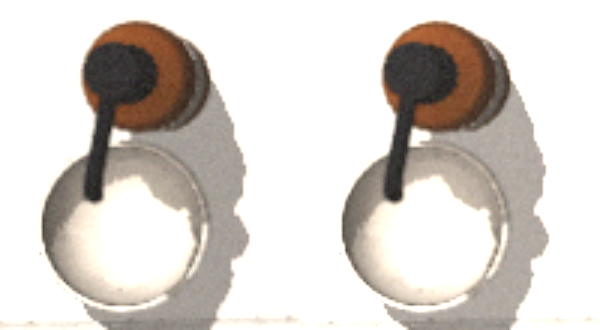

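The before and after crops are identical in both views: the head is fully up (side crop, about (460,52)), and the bottle and bowl have not moved.

Run:
```python
from h import *
a=cv2.imread("pics/side0.png")[115:205,222:268];b=cv2.imread("pics/side1.png")[115:205,222:268]
print("green diff",(cv2.absdiff(a,b).max(2)>25).sum())
r.finish_job()
```

```text
green diff 0
the job is handed in; nothing more can be done
```

The amber pump was pressed straight down to its stop, released, and the job handed in at about 14 s of the 29 s allowed.

- **Press:** I pressed with closed fingers at about (501, 7) mm. The head met the fingers at about z = 200 mm, and the spring force rose from about 3 N to 8 N. The stop came at z = 180 mm, where the force jumped to 22 N. I then withdrew straight up and moved clear.
- **Final checks:** Pictures from both cameras match the starting ones around the bottle and bowl, with the head fully up and neither moved. The green bottle also looks unchanged, checked in the side view only. The force on the tool was about zero after withdrawing.
- **Disagreement:** On the z = 200 mm plane, the two cameras placed the head about 5 mm apart in y (5.5 against 10.2 mm). I used 7 mm, and the press went down cleanly with side forces of at most about 3 N.

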